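# Release the ratchet follower and pack the second wedge tin head to tail

## Task

Make room in the wooden packing tray: flip the follower's pawl handle right over towards the bay so that it stays lifted, then draw the follower back as far as it goes and leave it there. Then set the loose wedge tin down in the bay, head to tail beside the one already there, so that the two lie flat and make a rectangle. Leave the other things on the counter standing where they are.

Things in the scene. Friction and masses are not known exactly. Their poses are not given: they have to be found in the camera images.
- tray: Fixed wooden tray, board 272 x 184 x 12 mm on the counter. Origin at counter height, 16 mm nearer the fence than the board's middle. +x: along the follower's travel to the fence (roughly away from the robot); +y: left of that; z up. Fence: inner face x = 108 mm, top z = 52. Side walls: inner faces y = +-80, top z = 30. Floor z = 12. Saw-tooth rack at x = -84 to -139.
- bay_corner (a point): Corner of the bay floor (fence and left side wall). The bay is the floor between the fence and the follower's pushing face, 160 mm wide along tray y. Axes as the tray's.
- follower (a joint): Slide of the aluminium follower, m: 0 foremost, grows as drawn back (tray -x), 0.042 at its back stop. Pushing face (plate 12 mm thick, 156 wide, top 58 over the counter) at tray x = 20 mm - value; bay length 88 mm + value. About 3 N friction, stays where left. With the pawl down it can go forward, but back only about 12 mm until a tooth stops it.
- follower_grip (a point): Grip point in the follower's upright tab, 87 mm above the counter, at tray y = -52 mm in the middle of the pushing plate's thickness. The tab is 36 mm wide (y), 12 mm thick (x), its top 18 mm above this point; both faces are free from 58 mm above the counter upward. Axes as the tray's.
- pawl (a joint): Angle of the ratchet pawl on its pin, rad. 0 to 0.2: nose down in the rack, locked. 1.2: flipped right over, nose lifted, resting there by its own weight against a stop. Grows as the T handle tips towards tray +x (the bay). Let go below about 0.3 it falls back down, above about 0.6 it falls over to 1.2. Takes under 1 N at the handle.
- pawl_pin (a point): Axis of the pawl's pin, along tray y, at tray y = 0: 28 mm above the counter, 66 mm behind (tray -x of) the pushing face; it moves with the follower.
- pawl_handle (a point): Middle of the pawl's T handle: wooden cross bar 16 mm thick, 50 mm long (tray y), on a flat steel stem 68 mm from the pin. At pawl 0 it leans back, 29 mm to tray -x of the pin and 90 mm above the counter; at 1.2 it leans towards the pushing plate, 47 mm to +x of the pin and 77 mm above the counter.
- tin_in_grip (a point): Middle of the handle of the loose wedge tin that already lies in the bay, its straight side to the fence, wide end to tray +y (axes about as the tray's). Same size and axes as tin_out.
- tin_out_grip (a point): Middle of the handle of the closed wedge tin (about 0.3 kg) standing out on the counter. Wooden handle bar on the lid: 36 mm long (tin x), 14 mm thick (tin y), 28 mm tall. This point is 59 mm above the tin's underside, 14 mm above the lid, over the tin's centre of mass. z up, +y along the tin to its wide end, +x to its straight long side.
- tin_out_wide (a point): Middle of the wide end of tin_out, half-way up. From above the tin is a right trapezoid 150 mm long, 85 wide at the +y end, 35 at the other; 45 mm high to the lid. From the handle: wide end y = +65, narrow end y = -85, straight side x = +32, slanting side x = -53 (wide end) to -3 (narrow end).
- jam_jar: Bystander: jam jar with a lid, 64 mm diameter, 110 mm high. Origin at its underside.
- muffin: Bystander: dark muffin in a pleated cup, 80 mm wide, 75 mm high. Origin at its underside.
- bell: Bystander: brass counter bell, 85 mm wide, 63 mm high. Origin at its underside.
Things that resemble listed ones, but are neither listed nor needed, are in the scene too. Leave any red look-alike of the part that bears tin_out_grip alone.

How it is judged:
By the outcome, as a careful person would: the job done as asked, in the order asked, and still so for the second after the job is handed in, with the robot touching nothing.
It also fails if it takes over 61 s, if anything falls off the work surface, if the arm or the gripper's body presses on something with over 40 N, if the wrist force passes 120 N, or if a joint passes its speed limit or range.

## Robot

A 7-joint arm with a two-finger parallel gripper is mounted at the origin on a cart in front of the work surface, level with it; the furniture and walls round the work are solid. World frame = base frame: x ahead of the robot, y to its left, z up, the work surface at z = 0. Lengths are in m, angles in rad, forces in N, time in s.
With the tool pointing down it reaches from about 0.4 to 0.875 m from the base axis. Payload 19.3 kg.
Tool frame: the origin (TCP) lies on the centre line of the jaws, within the pads' length; the fingertips stand 22 mm ahead of it and the grasp point (between the pads) lies 3 mm ahead of it; z points along the fingers, y is the line along which they close (so a half turn about z gives the same grasp; the last joint's range is limited). The gripper opens to 85 mm and grips with 20 to 120 N. Pads are 22 mm wide; open, the fingers measure 114 mm over their backs; the gripper's body (76 mm by 85 mm) begins 54 mm behind the grasp point. The pads swing forward as they close: fully open they stand 13 mm farther back than shut.
Start: joints at [1.108, 0.521, -0.036, 1.599, 0.021, 1.021, -0.113], TCP at [0.239, -0.577, 0.253] pointing down, gripper open.
Joint ranges: [-2.91, 2.91], [-0.3, 2.13], [-1.5, 1.42], [0.17, 2.43], [-1.26, 4.41], [0.16, 1.93], [-2.52, 2.52]. Speed limits (rad/s): [1.89, 1.89, 2.39, 2.39, 3.01, 3.01, 3.01].

## Interface

Orientations are given as a rotation vector (axis times angle).
In Python, from station import monitor, cams, workorder gives the robot as it stands.
- The arm moves only by the shell command python3 -m pendant 'ROWS'. ROWS is JSON, one flat list of numbers, 5 for each row, row after row: the finger opening in cm, from 0 to 8.54, then the shift along the tool's x, y, z in cm, then the turn about the tool's z in degrees. A call has 1 to 10 rows; each row shifts and turns the commanded pose from where the row before left it, along the tool's axes as they then stand; what a row does not reach is not made up. A row lasts 1/8 s, in which the tool goes at most 62.5 mm and 10.7 degrees, less where a joint would pass 70% of its speed; a pose out of reach is approached as far as the arm can. A call with a gripper value outside its range is refused whole. The fingers move at their own pace and stop on an object; the grip force is fixed at half the most. Time passes only in rows, so rows that do not move let the fingers close. It gives the time, the measured TCP pose, the force, the opening and the grip force at its end, in the units of the state.
- monitor.sense(): the state, without advancing time (a new reading comes with each control period).
- cams.grab_frame(name): name is "scene" or "top"; returns a dict with "pixels" (420x560x3 uint8, blue, green, red), "z_map" (420x560 float32, m along the optical axis (not along the pixel's ray), 0 where there is no reading), "fx", "fy", "cx", "cy" (pixels), "rvec" (rotation vector, rad) and "tvec" (3), from world to camera coordinates, as OpenCV has them. Camera axes: x right, y down, z forward; pixel columns grow to the right and rows downward; lengths in m; the calibration is good to about 2 mm. A picture is of the moment at which its call begins.
- workorder.close_job(): hands the job in; it is judged then, once.
The state is a dict: "time_s": time; "joints": joint angles; "joint_vel": joint speeds; "joint_torque": joint torques, N m; "ee_pos": TCP position; "tcp_rot": TCP orientation; "ft_force": force on the tool from outside, world axes, zero at the start; "ft_torque": the same for the moment, N m; "width": finger opening in m; "grasp_force": force on a finger pad.
Only numpy, scipy, OpenCV 4.12 (cv2) and the standard library are available. Lean on these libraries where they do the work, as an engineer would, in place of code of your own. Each camera call takes 0.05 s, during which the arm holds its last target. There are 200 camera calls.

## Working session

There is one attempt and no reset: what is moved stays moved. The work goes in short steps, Python scripts to look and compute and a shell command to move; the robot and the scene stay as the last step left them, time stands still between calls to the robot, and variables do not carry over. Pictures are saved under pics/ and viewed, at most 10 in all, crops included, and the job is handed in when it is done.

```bash
mkdir -p pics; cat > h.py <<'E'
import numpy as np, cv2
from station import monitor, cams, workorder
def grab(n):
    f=cams.grab_frame(n); R=cv2.Rodrigues(np.array(f['rvec'],float))[0]; t=np.array(f['tvec'],float).ravel()
    z=f['z_map']; v,u=np.indices(z.shape)
    P=np.stack([(u-f['cx'])/f['fx']*z,(v-f['cy'])/f['fy']*z,z],-1)
    f['W']=(P-t)@R; f['W'][z==0]=np.nan; f['R']=R;f['t']=t
    return f
def ray(f,u,v,h):
    d=f['R'].T@np.array([(u-f['cx'])/f['fx'],(v-f['cy'])/f['fy'],1]); c=-f['R'].T@f['t']
    return c+d*(h-c[2])/d[2]
E
python3 - <<'E'
from h import *
for n in('scene','top'):
    f=grab(n); cv2.imwrite(f'pics/{n}0.png',f['pixels']); np.savez(f'{n}0.npz',W=f['W'],px=f['pixels'],R=f['R'],t=f['t'],k=[f['fx'],f['fy'],f['cx'],f['cy']])
    print(n,-f['R'].T@f['t'],f['fx'])
s=monitor.sense(); print(s['ee_pos'],s['tcp_rot'],s['time_s'],s['width'])
E
```

```text
scene [1.73913604 0.05963857 1.40298642] 529.8316061630271
top [ 0.33135826 -0.05150238  1.58821191] 422.7566460212631
[ 0.23911894 -0.57716201  0.25278256] [-3.08025302e+00 -6.12829260e-01  3.87143680e-04] 0.1 0.08504659582063578
```

View pics/scene0.png

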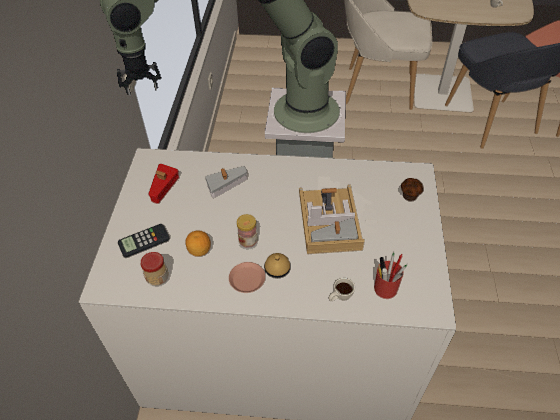

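View pics/top0.png

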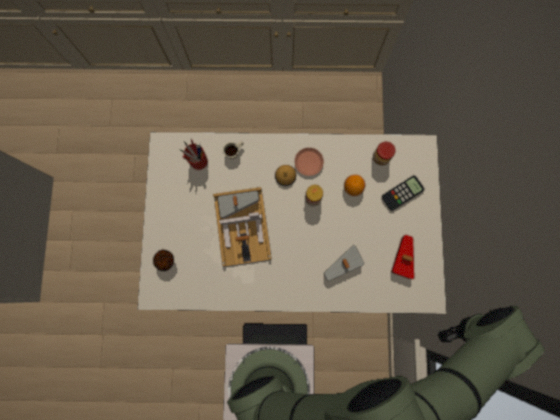

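The two views agree. In the top view the tray is around (242,228) with the fence up (away from the robot). The grey tin is at (345,263) and the red look-alike at (404,258). Next I'll enlarge the tray and tin.

```bash
python3 - <<'E'
import numpy as np, cv2
a=np.load('top0.npz'); 
c=a['px'][180:285,205:375]; c=cv2.resize(c,None,fx=4.5,fy=4.5,interpolation=cv2.INTER_CUBIC); cv2.imwrite('pics/topc.png',np.clip(c*1.3,0,255).astype('uint8'))
b=np.load('scene0.npz')
c=b['px'][155:260,195:370]; c=cv2.resize(c,None,fx=4.5,fy=4.5,interpolation=cv2.INTER_CUBIC); cv2.imwrite('pics/scenec.png',np.clip(c*1.1,0,255).astype('uint8'))
# tin_out lid from depth in top and scene
for n,box in(('top0',(240,290,315,370)),('scene0',(155,205,195,258))):
    d=np.load(n+'.npz');W=d['W'];r0,r1,c0,c1=box;w=W[r0:r1,c0:c1].reshape(-1,3)
    lid=w[(abs(w[:,2]-.045)<.007)];hd=w[(w[:,2]>.062)&(w[:,2]<.085)]
    lid=lid[np.linalg.norm(lid[:,:2]-np.median(lid[:,:2],0),axis=1)<.12]
    print(n,len(lid),lid.mean(0),'handle',len(hd),hd.mean(0))
    bx=cv2.minAreaRect(lid[:,:2].astype('f4'));print(cv2.boxPoints(bx).round(3).tolist(),bx)
    hull=cv2.convexHull(lid[:,:2].astype('f4'));ap=cv2.approxPolyDP(hull,.008,True);print(ap[:,0].round(3).tolist())
# tray: scene-wide, points by height in tray area
    W=d['W'];m=(W[...,2]>.02)&(W[...,2]<.16)&(W[...,0]>.3)&(W[...,0]<.95)&(abs(W[...,1])<.6)
    l,lab,st,ce=cv2.connectedComponentsWithStats(m.astype('uint8'))
    for i in range(1,l):
        if st[i,4]>60: q=W[lab==i];print(ce[i].round(),st[i,4],q.mean(0).round(3),q.min(0).round(3),q.max(0).round(3))
E
```

```text
top0 592 [ 0.44358539 -0.26714124  0.04424759] handle 40 [ 0.44453189 -0.26761668  0.07177816]
[[0.37700000405311584, -0.20499999821186066], [0.4449999928474426, -0.3400000035762787], [0.5149999856948853, -0.30399999022483826], [0.44699999690055847, -0.17000000178813934]] ((0.44615113735198975, -0.25469768047332764), (0.07913987338542938, 0.1504296511411667), 26.843765258789062)
[[0.5099999904632568, -0.3050000071525574], [0.414000004529953, -0.1940000057220459], [0.38600000739097595, -0.20100000500679016], [0.4449999928474426, -0.3370000123977661]]
[194. 155.] 468 [0.839 0.29  0.083] [0.801 0.253 0.02 ] [0.882 0.33  0.147]
[231. 150.] 252 [0.877 0.159 0.038] [0.839 0.118 0.021] [0.908 0.193 0.059]
[383. 153.] 414 [ 0.852 -0.412  0.086] [ 0.824 -0.45   0.024] [ 0.893 -0.381  0.111]
[285. 174.] 303 [ 0.782 -0.048  0.039] [ 0.748 -0.084  0.02 ] [ 0.824 -0.01   0.065]
[354. 185.] 384 [ 0.734 -0.304  0.068] [ 0.7   -0.345  0.026] [ 0.777 -0.267  0.093]
[401. 193.] 379 [ 0.717 -0.492  0.023] [ 0.654 -0.576  0.02 ] [ 0.777 -0.418  0.032]
[313. 195.] 322 [ 0.687 -0.152  0.096] [ 0.661 -0.18
[... 1162 characters left out ...]
62] [0.413 0.353 0.02 ] [0.493 0.429 0.082]
[332. 224.] 2534 [0.632 0.118 0.049] [ 0.432 -0.     0.02 ] [0.733 0.223 0.11 ]
[247. 230.] 571 [ 0.708 -0.152  0.084] [ 0.663 -0.185  0.02 ] [ 0.731 -0.122  0.119]
[143. 239.] 511 [ 0.723 -0.496  0.023] [ 0.656 -0.578  0.02 ] [ 0.783 -0.416  0.034]
[198. 243.] 522 [ 0.756 -0.303  0.064] [ 0.702 -0.35   0.02 ] [ 0.784 -0.268  0.089]
[154. 268.] 711 [ 0.873 -0.412  0.081] [ 0.827 -0.452  0.02 ] [ 0.899 -0.382  0.11 ]
[277. 264.] 416 [ 0.798 -0.048  0.039] [ 0.754 -0.088  0.02 ] [ 0.831 -0.011  0.069]
[389. 276.] 888 [0.847 0.289 0.084] [0.799 0.251 0.021] [0.884 0.333 0.15 ]
[343. 289.] 420 [0.875 0.157 0.039] [0.842 0.117 0.02 ] [0.912 0.19  0.056]
```

View pics/topc.png

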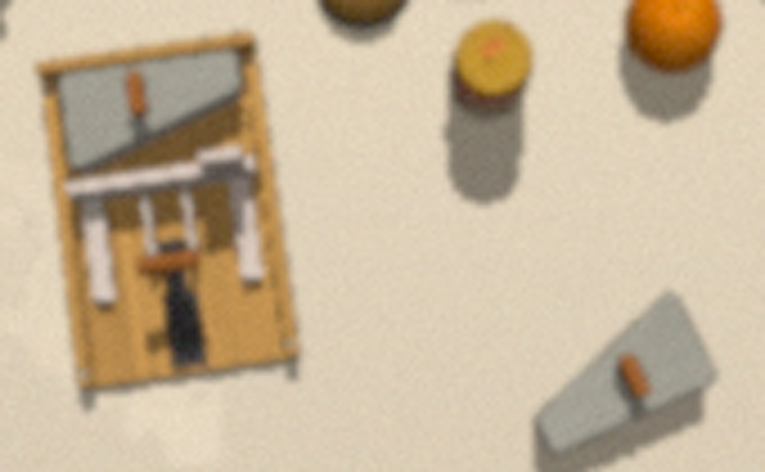

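View pics/scenec.png

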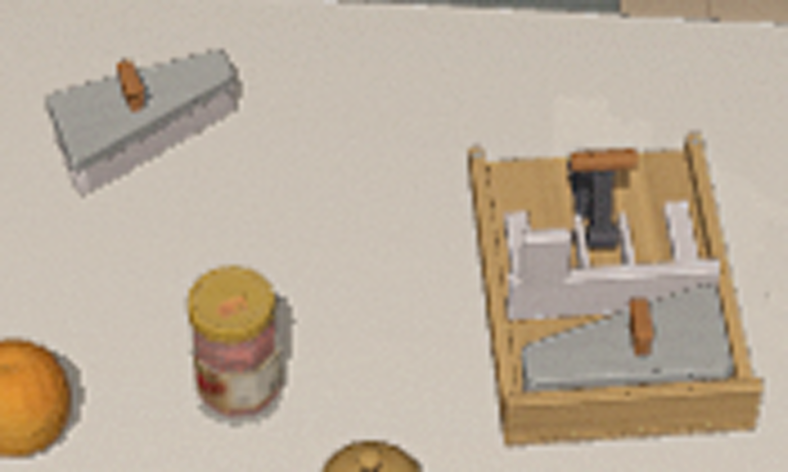

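The crops show the tin's straight side facing the robot and its wide end to the right and away. The tray is yawed by about +8°. The pawl handle leans back near (170,262) in the top crop, and the tab is near (220,157). Next is a precise tray fit.

```bash
cat > fit.py <<'E'
from h import *
def trayfit(Ws):
    out=[]
    for W in Ws:
        w=W.reshape(-1,3); w=w[~np.isnan(w[:,0])]
        w=w[(w[:,0]>.40)&(w[:,0]<.76)&(w[:,1]>-.02)&(w[:,1]<.25)]
        r=w[(w[:,2]>.022)&(w[:,2]<.06)]
        b=cv2.minAreaRect(r[:,:2].astype('f4')); p=cv2.boxPoints(b)
        e=[p[1]-p[0],p[2]-p[1]]; e=max(e,key=np.linalg.norm); a=np.arctan(e[1]/e[0]) 
        c=np.array(b[0]); out.append((c,np.degrees(a),b[1]))
    return out
def tray(W,o,yaw):
    c,s=np.cos(yaw),np.sin(yaw); q=W.copy(); d=W[...,:2]-o
    q[...,0]=d[...,0]*c+d[...,1]*s; q[...,1]=-d[...,0]*s+d[...,1]*c; return q
E
python3 - <<'E'
from fit import *
Ws=[np.load(n+'0.npz')['W'] for n in('top','scene')]
for c,a,s in trayfit(Ws): print(c,a,s)
fs=trayfit(Ws); yaw=np.radians(np.mean([f[1] for f in fs])); c=np.mean([f[0] for f in fs],0)
o=c+(-.016 if 0 else 1)*0  # board middle
o=c+.016*np.array([np.cos(yaw),np.sin(yaw)]); print('o',o,np.degrees(yaw))
for W in Ws:
    q=tray(W,o,yaw).reshape(-1,3); q=q[~np.isnan(q[:,0])]
    q=q[(abs(q[:,0])<.2)&(abs(q[:,1])<.1)]
    def st(n,m): print(n,m.sum(),np.percentile(q[m],[3,50,97],axis=0).round(4).tolist() if m.sum() else '')
    st('fence',(q[:,0]>.09)&(abs(q[:,2]-.052)<.006)&(abs(q[:,1])<.07))
    st('wallL',(q[:,1]>.07)&(abs(q[:,2]-.03)<.005)&(q[:,0]<.0))
    st('wallR',(q[:,1]<-.07)&(abs(q[:,2]-.03)<.005)&(q[:,0]<.0))
    st('tab',(q[:,2]>.1)&(q[:,1]<-.025))
    st('plate',(abs(q[:,2]-.058)<.005)&(q[:,0]<.03)&(q[:,0]>-.03)&(q[:,1]>.03))
    st('pawl',(q[:,2]>.08)&(abs(q[:,1])<.03)&(q[:,0]<-.03))
    st('tinhandle',(q[:,2]>.075)&(q[:,0]>.035))
E
```

```text
[0.58051044 0.11212243] 9.096918 (0.2722512483596802, 0.1839420050382614)
[0.58344758 0.11171694] 9.333887 (0.2763107419013977, 0.1857500523328781)
o [0.5977725  0.11448203] 9.215402
fence 204 [[0.0913, -0.0658, 0.0472], [0.1066, 0.0009, 0.0533], [0.1175, 0.0664, 0.0577]]
wallL 115 [[-0.1462, 0.0749, 0.0253], [-0.0718, 0.086, 0.029], [-0.0037, 0.092, 0.0342]]
wallR 106 [[-0.1485, -0.0906, 0.0256], [-0.0811, -0.0851, 0.0299], [-0.0022, -0.0794, 0.0342]]
tab 28 [[0.0009, -0.0671, 0.1002], [0.0063, -0.0519, 0.1043], [0.0107, -0.0372, 0.1099]]
plate 51 [[0.0007, 0.0326, 0.0533], [0.0085, 0.0554, 0.0576], [0.0292, 0.0768, 0.0624]]
pawl 61 [[-0.0785, -0.0231, 0.0917], [-0.0719, -0.001, 0.099], [-0.0643, 0.0234, 0.1063]]
tinhandle 39 [[0.0553, 0.0025, 0.0797], [0.0713, 0.0086, 0.0845], [0.0881, 0.0156, 0.0902]]
fence 311 [[0.0915, -0.0648, 0.0466], [0.1073, 0.0011, 0.0524], [0.1201, 0.0648, 0.0575]]
wallL 101 [[-0.1439, 0.0791, 0.0256], [-0.0705, 0.0846, 0.03], [-0.0066, 0.0908, 0.0344]]
wallR 104 [[-0.1483, -0.0922, 0.026], [-0.072, -0.0866, 0.0301], [-0.0053, -0.0717, 0.0343]]
tab 41 [[0.0024, -0.0694, 0.1006], [0.0085, -0.0527, 0.1052], [0.0179, -0.0368, 0.11]]
plate 56 [[-0.0018, 0.0326, 0.0538], [0.01, 0.0547, 0.057], [0.0296, 0.0751, 0.0615]]
pawl 81 [[-0.0786, -0.0236, 0.0827], [-0.0677, 0.0, 0.0978], [-0.0611, 0.0223, 0.1067]]
tinhandle 45 [[0.0526, 0.0021, 0.0766], [0.0756, 0.008, 0.0852], [0.0896, 0.0144, 0.0899]]
```

```bash
cat > plan.py <<'E'
# usage: plan.py frame(t/w) x y z yaw : remaining shift in current tool axes (cm) and turn (deg)
import sys; from h import *
from scipy.spatial.transform import Rotation as Ro
O=np.array([.5978,.1145]); Y=9.2
def go(fr,x,y,z,yaw):
    s=monitor.sense(); R=Ro.from_rotvec(s['tcp_rot']).as_matrix(); p=np.array(s['ee_pos'])
    c,n=np.cos(np.radians(Y)),np.sin(np.radians(Y))
    w=np.array([O[0]+c*x-n*y,O[1]+n*x+c*y]) if fr=='t' else np.array([x,y]); yaw+=Y if fr=='t' else 0
    cur=np.degrees(np.arctan2(R[1,0],R[0,0])); d=(yaw-cur+180)%360-180
    print('world',w.round(4),'shift cm',(R.T@(np.append(w,z)-p)*100).round(2),'turn',round(-d,1),'yaw',cur.round(1),'tilt',R[2,2].round(4))
if __name__=='__main__': go(sys.argv[1],*map(float,sys.argv[2:]))
E
python3 -m pendant '[0,0,0,0,-9.6, 0,0,0,0,-9.6, 0,0,0,0,-9.6, 0,0,0,0,-9.6, 0,0,0,0,-9.6, 0,0,0,0,-9.6, 0,0,0,0,-9.6, 0,0,0,0,-9.5, 0,0,0,0,0]'
python3 plan.py t -.115 0 .16 90
```

```text
time_s: 1.23
ee_pos: [0.239, -0.5773, 0.2529]
tcp_rot: [-2.037, -2.391, -0.001]
ft_force: [0.3, 0.6, 0.6]
width: 0.0001
grasp_force: 0.0
world [0.4843 0.0961] shift cm [62.58 34.92  9.34] turn -0.1 yaw 99.1 tilt -1.0
```

```bash
python3 -m pendant '[0,3,2.6,0,0, 0,3,2.6,0,0, 0,3,2.6,0,0, 0,3,2.6,0,0, 0,3,2.6,0,0, 0,3,2.6,0,0, 0,3,2.6,0,0, 0,3,2.6,0,0, 0,3,2.6,0,0, 0,3,2.6,0,0]'
python3 -m pendant '[0,3.2,0.9,0,0, 0,3.2,0.9,0,0, 0,3.2,0.9,0,0, 0,3.2,0.9,0,0, 0,3.2,0.9,0,0, 0,3.2,0.9,0,0, 0,3.2,0.9,0,0, 0,3.2,0.9,0,0, 0,3.2,0.9,0,0, 0,3.2,0.9,0,0]'
python3 plan.py t -.115 0 .104 90
```

```text
time_s: 2.48
ee_pos: [0.4484, -0.2385, 0.2533]
tcp_rot: [-2.042, -2.387, -0.0]
ft_force: [-0.5, -0.0, 0.0]
width: -0.0002
grasp_force: 0.0
time_s: 3.72
ee_pos: [0.4855, 0.0916, 0.2533]
tcp_rot: [-2.042, -2.387, 0.0]
ft_force: [-0.6, -0.3, -0.1]
width: 0.0005
grasp_force: 0.0
world [0.4843 0.0961] shift cm [ 0.46 -0.05 14.93] turn -0.3 yaw 98.9 tilt -1.0
```

```bash
python3 -m pendant '[0,0.5,0,4,-0.3, 0,0,0,4,0, 0,0,0,4,0, 0,0,0,2.9,0, 0,0,1.2,0,0, 0,0,1.2,0,0, 0,0,1.2,0,0, 0,0,1.2,0,0, 0,0,1.2,0,0, 0,0,1.2,0,0]'
python3 -m pendant '[0,0,0,0,0, 0,0,0,0,0]'
python3 - <<'E'
from fit import *
f=grab('scene'); cv2.imwrite('pics/s1.png',cv2.resize(f['pixels'][155:265,280:390],None,fx=5,fy=5))
q=tray(f['W'],np.array([.5978,.1145]),np.radians(9.2)).reshape(-1,3)
m=(q[:,2]>.1)&(q[:,2]<.11)&(abs(q[:,1]+.052)<.025)&(abs(q[:,0])<.1); print('tab',q[m].mean(0))
E
```

```text
time_s: 4.97
ee_pos: [0.5566, 0.1075, 0.1044]
tcp_rot: [2.03, 2.398, 0.0]
ft_force: [-0.3, -0.0, 0.6]
width: 0.0001
grasp_force: 0.0
time_s: 5.22
ee_pos: [0.5554, 0.1074, 0.1042]
tcp_rot: [-2.03, -2.398, 0.001]
ft_force: [-0.5, -0.3, -0.5]
width: 0.0002
grasp_force: 0.0
tab [ 0.00766143 -0.05343046  0.10411119]
```

View pics/s1.png

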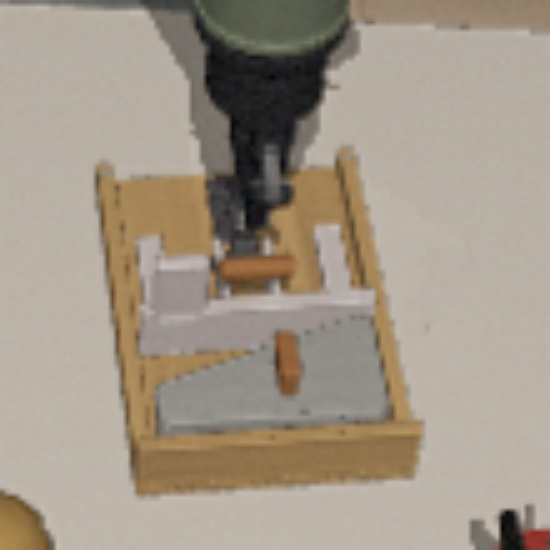

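The handle, at (258,268), now leans over towards the plate, so the pawl is lifted. Next I'll grip the tab.

```bash
python3 -m pendant '[0,0,-1,0,0, 4.5,0,0,-4,0, 4.5,0,0,-4,0, 4.5,0,0,0,0]'; python3 plan.py t .0068 -.0525 .089 90
```

```text
time_s: 5.78
ee_pos: [0.5464, 0.1059, 0.1869]
tcp_rot: [2.028, 2.395, 0.005]
ft_force: [0.3, -0.3, -0.4]
width: 0.0452
grasp_force: 0.0
world [0.6129 0.0638] shift cm [-5.25  5.83  9.82] turn 0.3 yaw 99.5 tilt -1.0
```

```bash
python3 -m pendant '[4.5,-2.6,2.9,0,0, 4.5,-2.6,2.9,0,0, 4.5,0,0,4,0, 4.5,0,0,3.8,0, 4.5,0,0,2,0, 0,0,0,0,0, 0,0,0,0,0, 0,0,0,0,0]' && python3 -m pendant '[0,0,-0.7,0,0, 0,0,-0.7,0,0, 0,0,-0.7,0,0, 0,0,-0.6,0,0, 0,0,-0.4,0,0, 0,0,0,0,0]'; python3 plan.py t -.028 -.0525 .089 90
```

```text
time_s: 6.78
ee_pos: [0.6121, 0.0643, 0.0874]
tcp_rot: [2.03, 2.397, 0.002]
ft_force: [-0.1, 1.1, 0.3]
width: 0.0112
grasp_force: 59.8
time_s: 7.52
ee_pos: [0.581, 0.0593, 0.0874]
tcp_rot: [2.029, 2.397, 0.002]
ft_force: [-2.7, 3.4, 9.1]
width: 0.0119
grasp_force: 61.4
world [0.5786 0.0582] shift cm [-0.06 -0.26 -0.17] turn 0.3 yaw 99.5 tilt -1.0
```

```bash
python3 -m pendant '[0,0,-0.2,0,0, 0,0,-0.2,0,0, 0,0,0,0,0]';  python3 -m pendant '[0,0,-0.2,0,0, 0,0,0,0,0]'
```

```text
time_s: 7.9
ee_pos: [0.5774, 0.0587, 0.0874]
tcp_rot: [2.029, 2.397, 0.003]
ft_force: [-0.3, 2.8, 8.3]
width: 0.0111
grasp_force: 61.1
time_s: 8.15
ee_pos: [0.5755, 0.0584, 0.0874]
tcp_rot: [2.029, 2.397, 0.003]
ft_force: [0.2, 2.8, 7.9]
width: 0.0113
grasp_force: 61.1
```

```bash
python3 -m pendant '[0,0,-0.2,0,0, 0,0,0,0,0]';  python3 -m pendant '[0,0,-0.2,0,0, 0,0,0,0,0]'; python3 -m pendant '[0,0,-0.2,0,0, 0,0,0,0,0]'
```

```text
time_s: 8.4
ee_pos: [0.5754, 0.0584, 0.0874]
tcp_rot: [2.028, 2.396, 0.008]
ft_force: [16.5, 4.9, -5.9]
width: 0.0116
grasp_force: 59.8
time_s: 8.65
ee_pos: [0.5753, 0.0584, 0.0875]
tcp_rot: [2.027, 2.394, 0.013]
ft_force: [32.3, 7.9, -19.9]
width: 0.011
grasp_force: 59.6
time_s: 8.9
ee_pos: [0.5751, 0.0584, 0.0876]
tcp_rot: [2.026, 2.393, 0.019]
ft_force: [47.8, 9.4, -33.4]
width: 0.0115
grasp_force: 59.6
```

```bash
python3 -m pendant '[0,0,0.5,0,0, 0,0,0,0,0, 4.5,0,0,0,0, 4.5,0,0,0,0, 4.5,0,0,0,0, 4.5,0,0,-4,0, 4.5,0,0,-5,0, 4.5,0,0,-5,0, 4.5,0,0,-3,0]'; python3 plan.py w .446 -.268 .25 25
```

```text
time_s: 10.02
ee_pos: [0.5744, 0.0578, 0.2588]
tcp_rot: [2.029, 2.397, 0.002]
ft_force: [-0.1, 0.0, 0.6]
width: 0.0451
grasp_force: 0.0
world [ 0.446 -0.268] shift cm [-30.02 -18.05   0.85] turn 74.5 yaw 99.5 tilt -1.0
```

```bash
cat > tin.py <<'E'
from fit import *
def tin(f,nm):
    W=f['W'].reshape(-1,3); w=W[(abs(W[:,0]-.446)<.1)&(abs(W[:,1]+.265)<.1)]
    lid=w[abs(w[:,2]-.045)<.006]; hd=w[(w[:,2]>.066)&(w[:,2]<.082)]
    a=np.radians(-64); best=[]
    for it in range(3):
        y=np.array([np.cos(a),np.sin(a)]); x=np.array([y[1],-y[0]]); h=hd[:,:2].mean(0)
        u=(lid[:,:2]-h)@x; v=(lid[:,:2]-h)@y; pts=[]
        for b in np.arange(-.08,.06,.01):
            m=(v>=b)&(v<b+.01)
            if m.sum()>4: pts.append((np.mean(v[m]),np.percentile(u[m],97)))
        pts=np.array(pts); k=np.polyfit(pts[:,0],pts[:,1],1); a-=np.arctan(k[0])
    print(nm,'handle',hd.mean(0).round(4),'yaw y',np.degrees(a).round(2),'straight at',k[1].round(4),'v',np.percentile(v,[1,99]).round(4),'n',len(hd))
for n in('top','scene'):
    f=grab(n); tin(f,n)
    q=tray(f['W'],np.array([.5978,.1145]),np.radians(9.2)).reshape(-1,3)
    def st(n,m): print(n,m.sum(),np.percentile(q[m],[3,50,97],axis=0).round(4).tolist() if m.sum() else '')
    I=(abs(q[:,0])<.12)&(abs(q[:,1])<.078)
    st('tab',I&(q[:,2]>.1)&(q[:,2]<.11)&(q[:,1]<-.03))
    st('pawl',I&(q[:,2]>.07)&(abs(q[:,1])<.027)&(q[:,0]<.03))
    st('tinh',I&(q[:,2]>.076)&(q[:,2]<.095)&(q[:,0]>.04))
    l=q[I&(abs(q[:,2]-.057)<.004)&(q[:,0]>.03)&(q[:,0]<.106)]
    for b in(-.06,-.04,-.02,.0,.02,.04,.06):
        m=abs(l[:,1]-b)<.006
        if m.sum()>4: print(b,np.percentile(l[m,0],[3,97]).round(4),end=' ')
    print('y ext',np.percentile(l[:,1],[1,99]).round(4))
E
python3 tin.py
```

```text
top handle [ 0.4444 -0.2679  0.072 ] yaw y -64.74 straight at 0.0287 v [-0.0834  0.0627] n 38
tab 0 
pawl 543 [[-0.1055, -0.0264, 0.582], [-0.0451, -0.0119, 0.6164], [0.001, 0.0109, 0.6424]]
tinh 0 
y ext [0.0662 0.0721]
scene handle [ 0.4467 -0.2686  0.0733] yaw y -61.32 straight at 0.0268 v [-0.0829  0.0641] n 31
tab 35 [[-0.0356, -0.0687, 0.1002], [-0.0272, -0.0527, 0.1042], [-0.0219, -0.0364, 0.1081]]
pawl 1045 [[-0.0766, -0.0263, 0.0813], [-0.0078, -0.0126, 0.5836], [0.0105, 0.0123, 0.6438]]
tinh 42 [[0.053, 0.0014, 0.0813], [0.0741, 0.0081, 0.0863], [0.0909, 0.0146, 0.0908]]
-0.06 [0.0649 0.104 ] -0.04 [0.0611 0.1019] -0.02 [0.051 0.104] 0.0 [0.0458 0.1048] 0.02 [0.0385 0.1023] 0.04 [0.0347 0.1026] 0.06 [0.0343 0.1023] y ext [-0.075   0.0714]
```

```bash
python3 -m pendant '[5,0,0,0,9.1, 5,0,0,0,9.1, 5,0,0,0,9.1, 5,0,0,0,9.1, 5,0,0,0,9.1, 5,0,0,0,9.1, 5,0,0,0,9.1, 5,0,0,0,9]' ; python3 -m pendant '[5,-2.9,2.6,0,0, 5,-2.9,2.6,0,0, 5,-2.9,2.6,0,0, 5,-2.9,2.6,0,0, 5,-2.9,2.6,0,0, 5,-2.9,2.6,0,0, 5,-2.9,2.6,0,0, 5,-2.9,2.6,0,0, 5,-2.9,2.6,0,0, 5,0,0,0,0]'; python3 plan.py w .4455 -.268 .0705 26.8
```

```text
time_s: 11.12
ee_pos: [0.5738, 0.0576, 0.2555]
tcp_rot: [3.058, 0.72, -0.002]
ft_force: [-0.4, 1.2, 0.5]
width: 0.0504
grasp_force: 0.0
time_s: 12.38
ee_pos: [0.445, -0.2713, 0.2555]
tcp_rot: [3.058, 0.722, -0.003]
ft_force: [0.3, -0.0, -0.3]
width: 0.0501
grasp_force: 0.0
world [ 0.4455 -0.268 ] shift cm [ 0.22 -0.26 18.5 ] turn -0.2 yaw 26.6 tilt -1.0
```

```bash
python3 -m pendant '[5,0.2,-0.3,5,-0.2, 5,0,0,5,0, 5,0,0,4.5,0, 5,0,0,3,0, 5,0,0,1,0, 0,0,0,0,0, 0,0,0,0,0, 0,0,0,0,0, 0,0,0,0,0]'; python3 -m pendant '[0,0,0,-3,0, 0,0,0,-5,0, 0,0,0,-5,0, 0,0,0,-3,0, 0,0,0,0,8.5, 0,0,0,0,9.1]'
python3 plan.py t .016 -.0115 .24 0
```

```text
time_s: 13.5
ee_pos: [0.4479, -0.2655, 0.0726]
tcp_rot: [3.054, 0.733, 0.003]
ft_force: [-1.2, 1.5, 9.4]
width: 0.0131
grasp_force: 59.4
time_s: 14.25
ee_pos: [0.447, -0.2653, 0.2323]
tcp_rot: [3.131, 0.249, 0.002]
ft_force: [-0.8, -0.3, -3.7]
width: 0.0123
grasp_force: 59.4
world [0.6154 0.1057] shift cm [ 22.49 -33.97  -0.77] turn -0.1 yaw 9.1 tilt -1.0
```

```bash
python3 -m pendant '[0,2.2,-3.4,0,0, 0,2.2,-3.4,0,0, 0,2.2,-3.4,0,0, 0,2.2,-3.4,0,0, 0,2.2,-3.4,0,0, 0,2.2,-3.4,0,0, 0,2.2,-3.4,0,0, 0,2.2,-3.4,0,0, 0,2.2,-3.4,0,0, 0,2.2,-3.4,0,0]'; python3 -m pendant '[0,0,0,4,0, 0,0,0,2.5,0, 0,0,0,0,0]'
python3 plan.py t .015 -.0115 .17 0
cat > held.py <<'E'
from fit import *
s=monitor.sense(); p=s['ee_pos']; zl=p[2]-.0276
o=np.array([.5978,.1145]);Y=np.radians(9.2); e=tray(np.array([p]),o,Y)[0]; print('tcp tray',e.round(4))
f=grab('scene'); cv2.imwrite('pics/held.png',cv2.resize(f['pixels'][150:265,270:400],None,fx=4.5,fy=4.5))
q=tray(f['W'],o,Y).reshape(-1,3); l=q[(abs(q[:,2]-zl)<.006)&(abs(q[:,0])<.15)&(abs(q[:,1]-.01)<.11)]
px=f['pixels'].reshape(-1,3)
print(len(l),'x',np.percentile(l[:,0],[2,98]).round(4),'y',np.percentile(l[:,1],[1,99]).round(4),'z',np.median(l[:,2]))
pts=[]
for b in np.arange(-.075,.06,.01):
    m=abs(l[:,1]-b)<.005
    if m.sum()>5: pts.append((b,*np.percentile(l[m,0],[3,97]).round(4)))
print(pts)
E
python3 held.py
```

```text
time_s: 15.5
ee_pos: [0.6089, 0.1073, 0.2319]
tcp_rot: [3.131, 0.257, 0.001]
ft_force: [0.4, -1.1, -2.9]
width: 0.0129
grasp_force: 59.5
time_s: 15.88
ee_pos: [0.6085, 0.1062, 0.1652]
tcp_rot: [3.131, 0.258, -0.001]
ft_force: [3.7, 1.1, -4.5]
width: 0.0128
grasp_force: 60.5
world [0.6144 0.1055] shift cm [ 0.58  0.16 -0.48] turn 0.2 yaw 9.4 tilt -1.0
tcp tray [ 0.0092 -0.0099  0.1652]
555 x [-0.0245  0.0527] y [-0.0724  0.0734] z 0.13799652378545146
[(np.float64(-0.075), np.float64(-0.0166), np.float64(0.0504)), (np.float64(-0.065), np.float64(-0.0229), np.float64(0.0576)), (np.float64(-0.05500000000000001), np.float64(-0.0248), np.float64(0.0531)), (np.float64(-0.04500000000000001), np.float64(-0.0243), np.float64(0.0504)), (np.float64(-0.03500000000000002), np.float64(-0.0211), np.float64(0.0453)), (np.float64(-0.025000000000000022), np.float64(-0.0207), np.float64(0.0416)), (np.float64(-0.015000000000000027), np.float64(0.0144), np.float64(0.038)), (np.float64(-0.005000000000000032), np.float64(0.0139), np.float64(0.0374)), (np.float64(0.004999999999999963), np.float64(0.0089), np.float64(0.0335)), (np.float64(0.014999999999999958), np.float64(-0.0071), np.float64(0.0296)), (np.float64(0.024999999999999953), np.float64(-0.0185), np.float64(0.0245)), (np.float64(0.03499999999999995), np.float64(-0.0209), np.float64(0.0226)), (np.float64(0.04499999999999994), np.float64(-0.0248), np.float64(0.0173)), (np.float64(0.05499999999999995), np.float64(-0.0247), np.float64(0.0177))]
```

View pics/held.png

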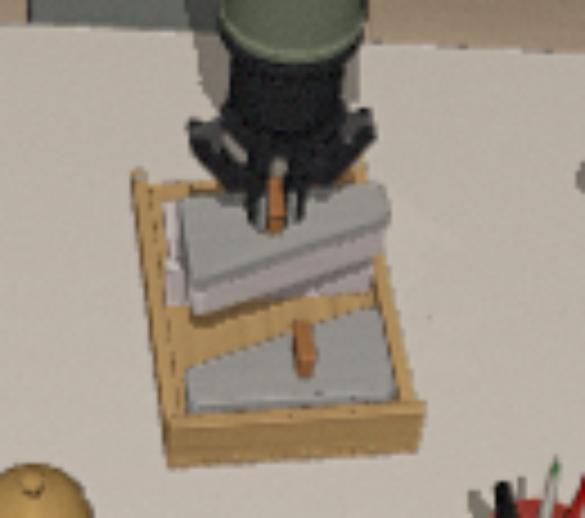

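The tin hangs level over the bay at about (285,240), with its straight side to the follower. I'll shift it into line and lower it.

```bash
python3 -m pendant '[0,0.8,0.15,0,0.2, 0,0,0,1.5,0, 0,0,0,1,0, 0,0,0,0,0]'; python3 plan.py t .017 -.0116 .085 0;python3 held.py
```

```text
time_s: 16.42
ee_pos: [0.616, 0.1059, 0.1401]
tcp_rot: [3.131, 0.252, -0.003]
ft_force: [-0.4, -0.6, -2.7]
width: 0.012
grasp_force: 60.6
world [0.6164 0.1058] shift cm [0.05 0.02 5.51] turn 0.0 yaw 9.2 tilt -1.0
tcp tray [ 0.0166 -0.0114  0.1401]
553 x [-0.0177  0.0569] y [-0.0748  0.0712] z 0.11301880201211523
[(np.float64(-0.075), np.float64(-0.0172), np.float64(0.0605)), (np.float64(-0.065), np.float64(-0.0175), np.float64(0.0617)), (np.float64(-0.05500000000000001), np.float64(-0.0291), np.float64(0.0574)), (np.float64(-0.04500000000000001), np.float64(-0.0199), np.float64(0.0555)), (np.float64(-0.03500000000000002), np.float64(-0.0149), np.float64(0.0513)), (np.float64(-0.025000000000000022), np.float64(-0.0079), np.float64(0.0488)), (np.float64(-0.015000000000000027), np.float64(0.0207), np.float64(0.0455)), (np.float64(-0.005000000000000032), np.float64(0.0193), np.float64(0.0437)), (np.float64(0.004999999999999963), np.float64(0.0188), np.float64(0.0401)), (np.float64(0.014999999999999958), np.float64(-0.0061), np.float64(0.0363)), (np.float64(0.024999999999999953), np.float64(-0.0148), np.float64(0.034)), (np.float64(0.03499999999999995), np.float64(-0.0146), np.float64(0.0295)), (np.float64(0.04499999999999994), np.float64(-0.0163), np.float64(0.0262)), (np.float64(0.05499999999999995), np.float64(-0.0141), np.float64(0.0229))]
```

```bash
python3 -m pendant '[0,0,0,2,0, 0,0,0,1.5,0, 0,0,0,1,0, 0,0,0,0.6,0, 0,0,0,0,0]'; python3 plan.py t .017 -.0116 .085 0
```

```text
time_s: 17.1
ee_pos: [0.6167, 0.106, 0.09]
tcp_rot: [3.131, 0.252, -0.001]
ft_force: [0.1, -0.5, -2.8]
width: 0.0126
grasp_force: 60.6
world [0.6164 0.1058] shift cm [-0.03  0.02  0.5 ] turn 0.0 yaw 9.2 tilt -1.0
```

```bash
python3 -m pendant '[0,0,0,0.4,0, 0,0,0,0.1,0, 0,0,0,0,0]'; python3 -m pendant '[0,0.2,0,0,0, 0,0,0,0,0]'; python3 -m pendant '[0,0.2,0,0,0, 0,0,0,0,0]'; python3 held.py
```

```text
time_s: 17.48
ee_pos: [0.6169, 0.1061, 0.0854]
tcp_rot: [-3.131, -0.252, -0.0]
ft_force: [0.5, 0.2, -3.2]
width: 0.0127
grasp_force: 60.6
time_s: 17.73
ee_pos: [0.6189, 0.1063, 0.0854]
tcp_rot: [-3.131, -0.252, -0.0]
ft_force: [-0.3, 0.1, -3.8]
width: 0.0125
grasp_force: 60.7
time_s: 17.98
ee_pos: [0.6209, 0.1066, 0.0853]
tcp_rot: [-3.131, -0.252, 0.0]
ft_force: [-0.5, 0.1, -2.4]
width: 0.0126
grasp_force: 60.7
tcp tray [ 0.0215 -0.0115  0.0853]
1257 x [-0.0267  0.1167] y [-0.0784  0.0729] z 0.05744060976905769
[(np.float64(-0.075), np.float64(-0.0311), np.float64(0.1151)), (np.float64(-0.065), np.float64(-0.026), np.float64(0.1139)), (np.float64(-0.05500000000000001), np.float64(-0.025), np.float64(0.1131)), (np.float64(-0.04500000000000001), np.float64(-0.0083), np.float64(0.1114)), (np.float64(-0.03500000000000002), np.float64(-0.0035), np.float64(0.112)), (np.float64(-0.025000000000000022), np.float64(0.0086), np.float64(0.1179)), (np.float64(-0.015000000000000027), np.float64(0.0274), np.float64(0.1129)), (np.float64(-0.005000000000000032), np.float64(-0.0246), np.float64(0.1163)), (np.float64(0.004999999999999963), np.float64(-0.0325), np.float64(0.1196)), (np.float64(0.014999999999999958), np.float64(0.0042), np.float64(0.1141)), (np.float64(0.024999999999999953), np.float64(-0.0076), np.float64(0.113)), (np.float64(0.03499999999999995), np.float64(-0.0019), np.float64(0.1126)), (np.float64(0.04499999999999994), np.float64(-0.0107), np.float64(0.1103)), (np.float64(0.05499999999999995), np.float64(-0.0216), np.float64(0.1139))]
```

```bash
python3 -m pendant '[0,0,0,0.2,0, 0,0,0,0,0]'; python3 -m pendant '[0,0,0,0.1,0, 0,0,0,0,0]';  python3 -m pendant '[0,0,0,0.1,0, 0,0,0,0,0]'
```

```text
time_s: 18.27
ee_pos: [0.6212, 0.1068, 0.0847]
tcp_rot: [-3.131, -0.252, -0.002]
ft_force: [-7.1, 0.4, 18.6]
width: 0.0125
grasp_force: 63.3
time_s: 18.52
ee_pos: [0.6214, 0.1069, 0.0846]
tcp_rot: [-3.131, -0.252, -0.003]
ft_force: [-12.1, -2.9, 34.3]
width: 0.0124
grasp_force: 65.1
time_s: 18.77
ee_pos: [0.6217, 0.107, 0.0846]
tcp_rot: [-3.131, -0.252, -0.005]
ft_force: [-16.1, -2.5, 50.0]
width: 0.0127
grasp_force: 66.9
```

```bash
python3 -m pendant '[0,0,0,-0.35,0, 0,0,0,0,0]'; python3 -m pendant '[0,0.15,0,0,0, 0,0,0,0,0]'
```

```text
time_s: 19.02
ee_pos: [0.621, 0.1067, 0.0849]
tcp_rot: [-3.131, -0.252, -0.001]
ft_force: [0.3, -0.4, -3.1]
width: 0.0127
grasp_force: 60.6
time_s: 19.27
ee_pos: [0.6218, 0.107, 0.0848]
tcp_rot: [3.131, 0.252, -0.002]
ft_force: [-5.1, -0.0, 9.1]
width: 0.0125
grasp_force: 62.1
```

```bash
python3 -m pendant '[5,0,0,0,0, 5,0,0,0,0, 5,0,0,0,0, 5,0,0,-3,0, 5,0,0,-5,0, 5,0,0,-5,0, 5,0,0,-4,0]'; python3 -m pendant '[5,-2,5,0,0, 5,-2,5,0,0, 5,-2,5,0,0, 5,-2,5,0,0, 5,-2,5,0,0, 5,-2,5,0,0,5,0,0,0,0]'
python3 - <<'E'
from fit import *
ims=[]
for n,b in(('scene',(160,260,280,390)),('top',(180,275,195,300))):
    f=grab(n); c=cv2.resize(f['pixels'][b[0]:b[1],b[2]:b[3]],(400,380),interpolation=cv2.INTER_CUBIC); ims.append(c)
    q=tray(f['W'],np.array([.5978,.1145]),np.radians(9.2)).reshape(-1,3); I=(abs(q[:,0])<.15)&(abs(q[:,1])<.079)
    def st(n,m): print(n,m.sum(),np.percentile(q[m],[3,50,97],axis=0).round(4).tolist() if m.sum() else '')
    st('tab',I&(q[:,2]>.1)&(q[:,2]<.11)&(q[:,1]<-.03))
    st('hin',I&(q[:,2]>.079)&(q[:,2]<.095)&(q[:,0]>.05)); st('hout',I&(q[:,2]>.079)&(q[:,2]<.095)&(q[:,0]>-.005)&(q[:,0]<.045)&(q[:,1]>-.03))
    st('pawl',I&(q[:,2]>.07)&(q[:,2]<.1)&(abs(q[:,1])<.027)&(q[:,0]<-.015))
    for s in(-.05,.03):
        m=I&(q[:,0]>0)&(q[:,0]<.1)&(abs(q[:,1]-s)<.02)&(abs(q[:,2]-.057)<.01);print('lid z',s,[np.median(q[m&(q[:,0]>a)&(q[:,0]<a+.02),2]).round(4) for a in(0,.02,.04,.06,.08)])
cv2.imwrite('pics/fin.png',np.hstack(ims))
E
```

```text
time_s: 20.15
ee_pos: [0.6224, 0.1069, 0.257]
tcp_rot: [-3.131, -0.252, -0.002]
ft_force: [0.6, 0.9, -0.4]
width: 0.05
grasp_force: 0.0
time_s: 21.02
ee_pos: [0.5503, -0.213, 0.2547]
tcp_rot: [3.131, 0.242, -0.001]
ft_force: [-0.7, 1.4, -0.5]
width: 0.0501
grasp_force: 0.0
tab 36 [[-0.0349, -0.0686, 0.1005], [-0.0267, -0.0539, 0.1032], [-0.0188, -0.0357, 0.1088]]
hin 41 [[0.0573, 0.0018, 0.0801], [0.0767, 0.0082, 0.0857], [0.0938, 0.0149, 0.0908]]
hout 40 [[0.0029, -0.0174, 0.0808], [0.0192, -0.0116, 0.0861], [0.0373, -0.0046, 0.0904]]
pawl 73 [[-0.0516, -0.0239, 0.0715], [-0.0395, -0.0002, 0.0822], [-0.0322, 0.0228, 0.0901]]
lid z -0.05 [np.float64(0.0573), np.float64(0.0576), np.float64(0.0574), np.float64(0.0574), np.float64(0.059)]
lid z 0.03 [np.float64(0.0573), np.float64(0.0579), np.float64(0.058), np.float64(0.0585), np.float64(0.0581)]
tab 30 [[-0.0362, -0.0685, 0.102], [-0.0304, -0.0516, 0.1044], [-0.0247, -0.0367, 0.1087]]
hin 32 [[0.059, 0.0032, 0.0793], [0.0736, 0.0088, 0.0838], [0.0892, 0.0156, 0.0887]]
hout 37 [[0.0001, -0.0164, 0.0795], [0.0155, -0.0101, 0.0839], [0.0334, -0.0042, 0.09]]
pawl 65 [[-0.0556, -0.0219, 0.0729], [-0.0441, 0.0, 0.082], [-0.0362, 0.0222, 0.088]]
lid z -0.05 [np.float64(0.0568), np.float64(0.0561), np.float64(0.057), np.float64(0.057), np.float64(0.0572)]
lid z 0.03 [np.float64(0.0568), np.float64(0.0565), np.float64(0.0563), np.float64(0.0563), np.float64(0.0565)]
```

View pics/fin.png

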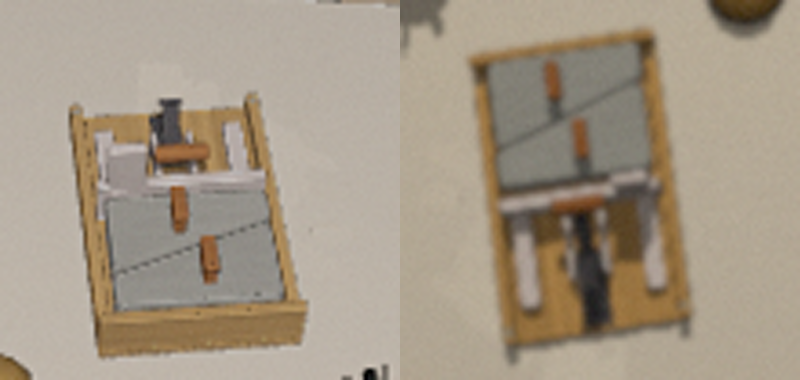

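The tins lie flat (lids at z about 57 mm), and their slanting sides meet at the line through (190,245). The follower is at its back stop, and the pawl is lifted at (180,152).

```bash
python3 -c "
from station import workorder; print(workorder.close_job())"
```

```text
the job is handed in; nothing more can be done
None
```

The job is handed in at about 21 s: the pawl is flipped over and lifted, the follower is back against its stop, and the two wedge tins lie flat head to tail as a rectangle; the arm's path stayed clear of the other things on the counter.

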